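# Take down the rattan baskets from the deep hooks

## Task

Take the two rattan baskets down from their deep hooks under the wire shelf and stand the wide one in the wide tray and the slim one in the slim tray, upright and flat on the tray floor. Set them down rather than dropping them, and leave the bottle, the jar and the mallet where they are.

Things in the scene. Friction and masses are not known exactly. Their poses are not given: they have to be found in the camera images.
- basket_wide: The wide rattan wall basket, open on top: box 110 mm deep (x) by 100 mm wide (y), 60 mm high, walls 5 mm; origin at the centre of its underside, z up, -x its front. Mass about 320 g, varies by 0.7 to 1.4. At the start it hangs by its hanger bar on one of the two hooks, either one, its back against the rack's rest bar, up to 10 mm off the hook's middle.
- basket_wide_grip (a point): middle of the top edge of the wide basket's grip board, an upright dark wooden board standing lengthwise in the basket: 14 mm thick (y), 50 mm long (x), this point at x = -7, z = 130 mm of the basket. Its top 60 mm stand free above the rim: pinch it there across its thickness.
- basket_wide_bar (a point): middle of the wide basket's hanger bar: 8 mm thick, along y, at x = +51, z = 135 mm of the basket, on two 6 mm uprights at y = +-28 mm rising from the back wall. Open below the bar down to the rim (60 mm up); the hook passes through there.
- basket_slim: The slim rattan wall basket, open on top: box 110 mm deep (x) by 70 mm wide (y), 60 mm high, walls 5 mm; origin at the centre of its underside, z up, -x its front. Mass about 260 g, varies by 0.7 to 1.4. At the start it hangs by its hanger bar on one of the two hooks, either one, its back against the rack's rest bar, up to 10 mm off the hook's middle.
- basket_slim_grip (a point): middle of the top edge of the slim basket's grip board, an upright dark wooden board standing lengthwise in the basket: 14 mm thick (y), 50 mm long (x), this point at x = -7, z = 130 mm of the basket. Its top 60 mm stand free above the rim: pinch it there across its thickness.
- basket_slim_bar (a point): middle of the slim basket's hanger bar: 8 mm thick, along y, at x = +51, z = 135 mm of the basket, on two 6 mm uprights at y = +-28 mm rising from the back wall. Open below the bar down to the rim (60 mm up); the hook passes through there.
- rack: Fixed black steel rack, an open frame 375 mm wide (y). Origin on the bench right below the hung baskets' centres; -x is its front, where the hooks point (roughly towards the trays). Posts 14 mm thick at x = 75, y = +-180 mm; hook rail (12 mm bar along y) at x = 75 mm, 235 mm up; rest bar x = 55 to 70 mm, 130 mm up. Hung baskets' undersides are 108 mm up.
- shelf_front (a point): middle of the front edge, at the underside, of the rack's wire shelf over the hooks, 315 mm above the bench: rods along y over the rack's whole width, from here 110 mm back (+x), with small stock on top. It blocks a vertical gripper over the grip boards; a hand leaning 35 to 45 degrees over to the rack's front (-x) clears it.
- hook_a_tip (a point): top of the upturned tip of one steel J-hook, 8 mm rod: the arm runs 36 mm from the rail to the rack's -x, then turns up; arm axis 38 mm below this point. The hung bar lies on the arm, its axis 30 mm below this point and 12 mm behind it. A basket must rise at least 35 mm before it can move off along the rack's -x; above about 58 mm its back rim meets the arm.
- hook_b_tip (a point): top of the upturned tip of the other steel J-hook, 8 mm rod: the arm runs 36 mm from the rail to the rack's -x, then turns up; arm axis 38 mm below this point. The hung bar lies on the arm, its axis 30 mm below this point and 12 mm behind it. A basket must rise at least 35 mm before it can move off along the rack's -x; above about 58 mm its back rim meets the arm.
- tray_wide_in (a point): centre of the inner floor of the wide dark wooden tray, fixed on the board; inside 122 mm along x by 112 mm along y, walls 5 mm thick and 30 mm high overall (25 mm above the inner floor). The wide basket fits with 6 mm play on each side, its length along this x, either way round.
- tray_slim_in (a point): centre of the inner floor of the slim dark wooden tray, fixed on the board; inside 122 mm along x by 82 mm along y, walls 5 mm thick and 30 mm high overall (25 mm above the inner floor). The slim basket fits with 6 mm play on each side, its length along this x, either way round.
- bottle: Bystander: brown glass bottle, 60 mm across, 190 mm tall, standing; origin at the centre of its base. Not to be disturbed.
- jar: Bystander: white jar with wooden lid, 68 mm across, 75 mm tall, standing; origin at the centre of its base. Not to be disturbed.
- mallet: Bystander: small wooden mallet lying down, head 80 mm long along its x and 48 mm thick, handle 130 mm along its +y; origin under the head's centre. Not to be disturbed.

How it is judged (in metres and radians):
At the end, for the whole second after the job is handed in: The wide basket stands in the wide tray and the slim basket in the slim tray: each origin within 12 mm (horizontally) of its tray's floor centre and within 6 mm of the floor in height, upright within 0.06 rad, at rest (horizontal distance between basket_wide and tray_wide_in below 0.012 m and z of basket_wide in the frame of tray_wide_in between -0.006 and 0.006 m and angle between each of basket_wide, basket_slim's own z axis and vertical below 0.06 rad and linear speed of each of basket_wide, basket_slim below 0.02 m/s and angular speed of each of basket_wide, basket_slim below 0.2 rad/s and horizontal distance between basket_slim and tray_slim_in below 0.012 m and z of basket_slim in the frame of tray_slim_in between -0.006 and 0.006 m); the robot touches nothing.
It fails at once if the bottle is pushed more than 30 mm or knocked over (distance of bottle from where it was at the start of the episode above 0.03 m or angle between bottle's own z axis and vertical above 0.4 rad).
It fails at once if the jar is pushed more than 30 mm or knocked over (distance of jar from where it was at the start of the episode above 0.03 m or angle between jar's own z axis and vertical above 0.4 rad).
It fails at once if the mallet is pushed more than 30 mm or knocked over (distance of mallet from where it was at the start of the episode above 0.03 m or angle between mallet's own z axis and vertical above 0.4 rad).
It fails at once if the wide basket is dropped or thrown (in free fall faster than 0.7 m/s, a fall of 25 mm) (linear speed of basket_wide above 0.7 m/s and contact force between basket_wide and anything else below 0.05 N).
It fails at once if the slim basket is dropped or thrown (in free fall faster than 0.7 m/s, a fall of 25 mm) (linear speed of basket_slim above 0.7 m/s and contact force between basket_slim and anything else below 0.05 N).
It also fails if it takes over 69 s, if anything falls off the work surface, if the arm or the gripper's body presses on something with over 40 N, if the wrist force passes 120 N, or if a joint passes its speed limit or range.

## Robot

A 6-joint arm with a two-finger parallel gripper is mounted at the origin on the work surface. World frame = base frame: x ahead of the robot, y to its left, z up, the work surface at z = 0. Lengths are in mm, angles in rad, forces in N, time in s.
With the tool pointing down it reaches from about 275 to 750 mm from the base axis. Payload 10.2 kg.
Tool frame: the origin (TCP) lies between the finger pads; the fingertips stand 17 mm ahead of it and the grasp point (between the pads) lies 2 mm behind it; z points along the fingers, y is the line along which they close (so a half turn about z gives the same grasp; the last joint's range is limited). The gripper opens to 85 mm and grips with 20 to 120 N. Pads are 22 mm wide; open, the fingers measure 114 mm over their backs; the gripper's body (76 mm by 85 mm) begins 54 mm behind the grasp point. The pads swing forward as they close: fully open they stand 13 mm farther back than shut.
Start: joints at [0.944, 0.313, 1.498, -0, 1.331, -0.223], TCP at [206.294, 482.778, 248.294] pointing down, gripper open.
Joint ranges: [-2.94, 2.94], [-0.97, 2.17], [0.19, 2.56], [-1.23, 4.37], [0.02, 3.11], [-2.88, 2.88]. Speed limits (rad/s): [2.39, 2.39, 3.01, 3.14, 3.14, 3.14].

## Interface

Orientations are given as a unit quaternion [w, x, y, z].
In Python, from rig import * gives the robot as it stands.
- The arm moves only by the tool step_arm, never from a script. Its argument "commands" is text: rows parted by semicolons, each of 7 numbers parted by spaces: the opening, from 0 (shut) to 1 (fully open), then the shift along the tool's x, y, z in cm, then the turn, a rotation vector about the tool's x, y, z in rad. In form: hand x y z rx ry rz; .... A call has 1 to 20 rows; each row is the pose to reach, as a shift and turn from the pose commanded when the call began, along the tool's axes at that moment; what a row does not reach only later rows make up. A row lasts 1/12 s, in which the tool goes at most 41.7 mm and 7.16 degrees, less where a joint would pass 70% of its speed; a pose out of reach is approached as far as the arm can. A call with a gripper value outside its range is refused whole. The fingers move at their own pace and stop on an object; "newtons" is the grip in N (left out, the last holds). Time passes only in rows, so rows that repeat a pose let the fingers close. It gives the time, the measured TCP pose, the force, the opening and the grip force at its end, in the units of the state.
- sense(): the state, without advancing time (a new reading comes with each control period).
- capture(name): name is "side" or "top"; returns the picture (420x560x3 uint8, red, green, blue); there is no depth.
- camera_model(name): a dict with "mtx" (3x3 intrinsics, pixels), "eye" and "rotation" of the camera in the world. Camera axes: x right, y down, z forward; pixel columns grow to the right and rows downward; lengths in mm; the calibration is good to about 2 mm. A picture is of the moment at which its call begins. camera_model takes no time and is no camera call.
- finish_job(): hands the job in; it is judged then, once.
Trained networks look in the newest picture that a camera, given by its name, has taken for a name from the list of things; names that differ only in an ending like _2 or _b are one class to them, and where a whole thing is asked for, a point or a joint stands for the part that bears it (a point fixed in the world has none). Each returns a list of dicts, best first, with "score" (0 to 1); they miss things now and then, are a little off and sometimes report something else, mostly with a low value. They report only what shows in the picture. A call takes as long as a camera call.
- search_frame(camera, label): "rect" ([centre column, centre row, width, height] in pixels, round what is visible of it).
- trace(camera, label): "mask" (420x560 bool, what is visible of it) and "rect" ([centre column, centre row, width, height] in pixels, round what is visible of it).
- spot_point(camera, label): "xy" ([column, row] in pixels: a listed point, or the origin of a listed thing).
The state is a dict: "time_s": time; "joints": joint angles; "dq": joint speeds; "tau": joint torques, N m; "eef_pos": TCP position; "ee_rot": TCP orientation; "force": force on the tool from outside, world axes, zero at the start; "wrist_torque": the same for the moment, N m; "grip_width": opening from 0.0 (shut) to 1.0 (fully open); "grip_force": force on a finger pad.
Only numpy, scipy, OpenCV 4.12 (cv2) and the standard library are available. Lean on these libraries where they do the work, as an engineer would, in place of code of your own. Each camera call takes 0.05 s, during which the arm holds its last target. There are 200 camera calls.

## Working session

There is one attempt and no reset: what is moved stays moved. The work goes in short steps, Python scripts to look and compute and a tool call to move; the robot and the scene stay as the last step left them, time stands still between calls to the robot, and variables do not carry over. Pictures are saved under pics/ and viewed, at most 10 in all, crops included, and the job is handed in when it is done.

Besides the shell and the picture viewer there is one more tool, called after ">>>" as name(argument=value, ...) on one line, values as JSON. step_arm: Moves the arm, as the interface text tells. Its arguments: {"type":"object","properties":{"commands":{"type":"string"},"newtons":{"type":"number"}},"required":["commands"]}

```bash
mkdir -p pics; python3 - <<'E'
from rig import *
import cv2,numpy as np
ims=[]
for n in ["side","top"]:
    im=capture(n); cv2.imwrite(f"pics/{n}0.png",cv2.cvtColor(im,cv2.COLOR_RGB2BGR))
    m=camera_model(n); print(n,np.round(m["mtx"],1).tolist(),np.round(m["eye"],1),np.round(m["rotation"],3).tolist())
    for l in ["basket_wide_grip","basket_wide_bar","basket_slim_grip","basket_slim_bar","shelf_front","hook_a_tip","tray_wide_in","tray_slim_in","bottle","jar","mallet","rack"]:
        print(n,l,[(round(d["score"],2),np.round(d["xy"]).astype(int).tolist()) for d in spot_point(n,l)[:3]])
s=sense();print(s["time_s"],s["eef_pos"],s["ee_rot"])
E
```

```text
side [[388.9, 0.0, 275.7], [0.0, 388.9, 206.6], [0.0, 0.0, 1.0]] [  56.  -371.3  609.5] [-0.411, 0.788, -0.407, 0.213]
side basket_wide_grip [(0.62, [388, 206]), (0.2, [420, 199])]
side basket_wide_bar [(0.3, [218, 227])]
side basket_slim_grip [(0.96, [357, 267])]
side basket_slim_bar [(0.56, [401, 277])]
side shelf_front [(0.59, [386, 194])]
side hook_a_tip [(0.61, [422, 197])]
side tray_wide_in []
side tray_slim_in [(0.96, [168, 256]), (0.58, [237, 336])]
side bottle [(0.75, [220, 229]), (0.63, [280, 290])]
side jar [(0.82, [239, 337])]
side mallet [(0.62, [326, 243])]
side rack []
top [[409.6, 0.0, 279.9], [0.0, 409.6, 213.3], [0.0, 0.0, 1.0]] [463.3 -37.6 989.3] [-0.034, 0.71, -0.703, 0.032]
top basket_wide_grip [(0.61, [376, 183])]
top basket_wide_bar [(0.89, [408, 176])]
top basket_slim_grip [(0.8, [391, 265])]
top basket_slim_bar [(0.74, [421, 268]), (0.35, [401, 220])]
top shelf_front [(0.83, [401, 221])]
top hook_a_tip [(0.55, [408, 177])]
top tray_wide_in [(0.59, [190, 199]), (0.57, [412, 175]), (0.55, [291, 150])]
top tray_slim_in []
top bottle [(0.95, [282, 229])]
top jar [(0.96, [286, 287]), (0.6, [190, 195])]
top mallet [(0.83, [292, 153]), (0.5, [398, 220])]
top rack [(0.21, [379, 180])]
1.3 [206.28554701 482.7889653  248.28925011] [ 4.15563855e-06  2.00508272e-01  9.79692009e-01 -1.11517479e-05]
```

View pics/side0.png

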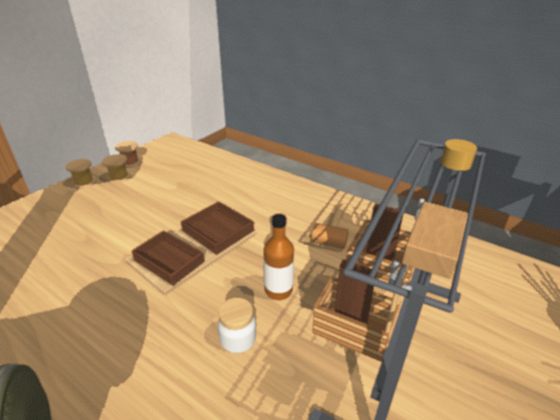

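View pics/top0.png

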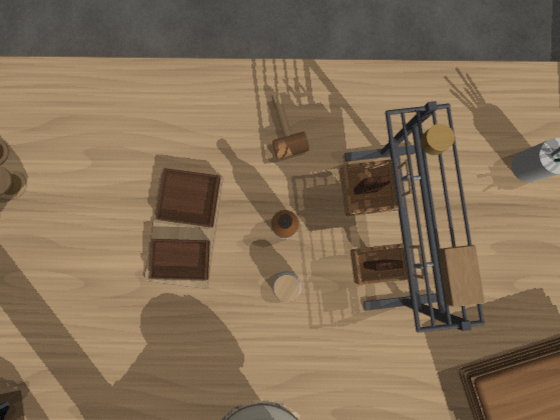

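Side view: slim tray about (168,256), wide tray (218,228), bottle (280,265), jar (237,325), and rack at right with slim basket nearer (357,290). Top view: wide tray (189,198), slim tray (180,259), wide basket (372,187), slim basket (381,264), and shelf front edge (389,110) to (420,328).

```bash
cat > h.py <<'E'
from rig import *
import cv2,numpy as np
from scipy.spatial.transform import Rotation as R
M={n:camera_model(n) for n in ["side","top"]}
def rot(n):
    q=np.array(M[n]["rotation"]); return R.from_quat(q[[1,2,3,0]]).as_matrix() if q.size==4 else q
def ray(n,p): 
    return rot(n)@np.linalg.inv(M[n]["mtx"])@np.array([p[0],p[1],1.])
def atz(n,p,z):
    d=ray(n,p);e=np.array(M[n]["eye"]);return e+d*(z-e[2])/d[2]
def tri(ps,pt):
    A=[];b=[]
    for n,p in(("side",ps),("top",pt)):
        d=ray(n,p);d/=np.linalg.norm(d);P=np.eye(3)-np.outer(d,d);A.append(P);b.append(P@np.array(M[n]["eye"]))
    x=np.linalg.lstsq(np.vstack(A),np.hstack(b),rcond=None)[0]
    return x
def proj(n,X):
    c=np.array(M[n]["mtx"])@(rot(n).T@(np.array(X)-np.array(M[n]["eye"])));return c[:2]/c[2]
E
python3 - <<'E'
from h import *
np.set_printoptions(precision=1,suppress=True)
for n in["side","top"]:
    capture(n)
for a,p in (("shelf L",(389,110)),("shelf R",(419,328)),("shelf mid",(401,221))): print(a,atz("top",p,318))
print("tri slim grip",tri((357,267),(391,265)),"tri shelf",tri((386,194),(401,221)))
for a,p,z in(("wide grip",(376,183),238),("wide bar",(408,176),243),("slim grip",(391,265),238),("slim bar",(421,268),243),("bottle",(282,229),95),("jar",(286,287),75),("mallet",(292,153),24)):print(a,atz("top",p,z))
for l in["tray_wide_in","tray_slim_in","basket_wide","basket_slim","bottle","jar","mallet"]:
  for n in["top","side"]:
    for d in trace(n,l)[:2]:
        m=d["mask"].astype(np.uint8);c=max(cv2.findContours(m,0,1)[0],key=cv2.contourArea);print(l,n,round(d["score"],2),np.round(d["rect"]),cv2.minAreaRect(c), m.sum())
E
python3 - <<'E'
import cv2
im=cv2.imread('pics/top0.png');a=cv2.resize(im[90:340,140:480],(800,588),interpolation=cv2.INTER_CUBIC);cv2.imwrite('pics/topz.png',a)
E
```

```text
shelf L [ 703.  -217.2  318. ]
shelf R [ 344.  -260.2  318. ]
shelf mid [ 515.7 -234.3  318. ]
tri slim grip [ 440.7 -237.3  236.4] tri shelf [ 515.5 -234.4  315.2]
wide grip [ 592.1 -212.6  238. ]
wide bar [ 604.9 -270.5  243. ]
slim grip [ 441.4 -238.2  238. ]
slim bar [ 436.8 -290.9  243. ]
bottle [512.8 -39.5  95. ]
jar [386.  -49.7  75. ]
mallet [699.5 -61.7  24. ]
tray_wide_in top 0.76 [186. 200.  65.  62.] ((187.42347717285156, 197.2664337158203), (57.85008239746094, 52.06140899658203), 8.426968574523926) 2892
tray_wide_in side 0.72 [216. 226.  71.  52.] ((217.13925170898438, 226.69326782226562), (45.80547332763672, 65.890625), 61.821407318115234) 2302
tray_slim_in top 0.71 [287. 287.  32.  27.] ((285.7500305175781, 285.7500305175781), (28.991374969482422, 29.698484420776367), 45.0) 714
tray_slim_in top 0.65 [177. 259.  63.  43.] ((178.35218811035156, 259.2297668457031), (60.439247131347656, 40.16789245605469), 1.7899105548858643) 2387
tray_slim_in side 0.74 [167. 256.  66.  56.] ((166.4626922607422, 255.82176208496094), (66.82880401611328, 44.77787399291992), 33.1785125732421
[... 1085 characters left out ...]
1.] ((285.5, 286.0), (28.0, 27.0), 90.0) 654
jar top 0.33 [384. 266.  73.  37.] ((378.1242980957031, 263.7759704589844), (37.23369216918945, 53.869300842285156), 82.14668273925781) 1960
jar side 0.96 [236. 327.  37.  54.] ((236.5, 325.0), (54.0, 37.0), 90.0) 1768
mallet top 0.57 [290. 128.  32.  61.] ((284.91180419921875, 124.14704895019531), (63.786869049072266, 35.16766357421875), 75.96376037597656) 1073
mallet side 0.65 [327. 227.  39.  50.] ((331.3161315917969, 223.48252868652344), (36.30385971069336, 44.05411911010742), 11.768289566040039) 910
mallet side 0.47 [400. 276.  25.  26.] ((392.82696533203125, 271.8653869628906), (7.452413558959961, 24.122283935546875), 11.309932708740234) 209
```

View pics/topz.png

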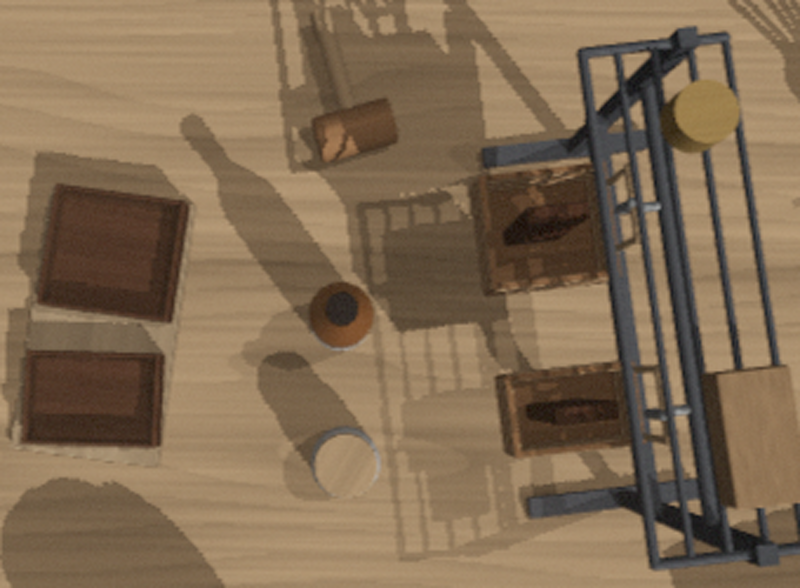

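Zoom shows the slim board around zoom (573,412), wide board (545,225), basket front rims mid at px (344,190) and (355.5,267); trays' rims and bottle (343,312 zoom) as expected. Cross-checking in the rack frame.

```bash
python3 - <<'E'
from h import *
np.set_printoptions(precision=1,suppress=True)
a=atz("top",(389,110),318);b=atz("top",(419,328),318);u=(a-b)[:2];u/=np.linalg.norm(u);X=np.array([u[1],-u[0]]);print("u",u,np.degrees(np.arctan2(u[1],u[0])))
def rk(p): p=np.array(p)[:2]; return np.array([p@X,p@u])
pts={"wide grip tri":tri((388,206),(376,183)),"slim grip tri":tri((357,267),(391,265)),
"wide front":atz("top",(344,190.3),168),"slim front":atz("top",(355.5,266.8),168),
"wide bar":atz("top",(408,176),243),"slim bar z":atz("top",(416.5,261.5),243),"slim bar tri":tri((401,277),(421,268)),"shelf":tri((386,194),(401,221)),"bottle":tri((280,290),(282,229)),
"wide mask":atz("top",(367.8,187.4),168),"slim mask":atz("top",(378.2,264.3),168)}
for k,p in pts.items(): print(k,p,"rack",rk(p))
z=lambda c,r:(140+c/2.353,90+r/2.353)
for n,cs in(("wide",[(55,185),(190,202),(172,322),(38,303)]),("slim",[(25,352),(163,352),(160,446),(22,444)])):
    q=np.array([atz("top",z(*c),38) for c in cs])[:,:2]
    print(n,q.mean(0),np.linalg.norm(np.diff(q,axis=0,append=q[:1]),axis=1),"azim",np.degrees(np.arctan2(*(q[1]-q[0]+q[2]-q[3])[::-1])))
print("tri tray wide",tri((217.1,226.7),(187.4,197.3)),tri((218,227),(190,199)),"slim",tri((166.5,255.8),(178.4,259.2)))
E
```

```text
u [1.  0.1] 6.833008812977705
wide grip tri [ 592.8 -214.4  242.4] rack [283.4 563.1]
slim grip tri [ 440.7 -237.3  236.4] rack [288.  409.3]
wide front [ 588.5 -164.   168. ] rack [232.8 564.8]
slim front [ 435.1 -186.3  168. ] rack [236.7 409.8]
wide bar [ 604.9 -270.5  243. ] rack [340.6 568.4]
slim bar z [ 448.4 -283.   243. ] rack [334.4 411.5]
slim bar tri [ 438.6 -292.2  250.1] rack [342.3 400.8]
shelf [ 515.5 -234.4  315.2] rack [294. 484.]
bottle [521.7 -44.6   0.4] rack [106.4 512.7]
wide mask [ 594.9 -212.2  168. ] rack [281.5 565.4]
slim mask [ 440.5 -231.4  168. ] rack [282.2 409.8]
wide [587.7 180.6] [136.7 121.3 134.4 119.4] azim -97.04894716402073
slim [443.4 196.9] [136.2  91.7 135.   89.8] azim -89.78466850548288
tri tray wide [590.6 186.1  21.1] [586.  178.4  26.5] slim [443.5 201.9  25.1]
```

```bash
cat >> h.py <<'E'
YAW=np.radians(6.83); U=np.array([np.cos(YAW),np.sin(YAW),0]); XR=np.array([U[1],-U[0],0])
def frame(lean,yaw=YAW):
    u=np.array([np.cos(yaw),np.sin(yaw),0]);x=np.array([u[1],-u[0],0]);L=np.radians(lean)
    z=np.sin(L)*x-np.cos(L)*np.array([0,0,1.]);return np.stack([np.cross(u,z),u,z],1)
def RK(rx,ry,z): return rx*XR+ry*U+np.array([0,0,z])
def Rq(q): return R.from_quat(np.array(q)[[1,2,3,0]]).as_matrix()
def row(p0,R0,p,Rt):
    s=R0.T@(np.array(p)-p0)/10; r=R.from_matrix(R0.T@Rt).as_rotvec()
    return " ".join(f"{v:.2f}" for v in s)+" "+" ".join(f"{v:.3f}" for v in r)
E
python3 - <<'E'
from h import *
s=sense();p0=np.array(s["eef_pos"]);R0=Rq(s["ee_rot"]);F=frame(40)
A=RK(160,564,390);G=RK(279,564,218);B=G-F[:,2]*110
print(A,B,G)
for p in(A,B,G):print(row(p0,R0,p,F))
E
```

```text
[579.02532278 -91.79147882 390.        ] [ 584.76855627 -139.74212191  302.26488874] [ 593.17726302 -209.94698054  218.        ]
-56.85 -38.19 -14.17 0.365 -0.632 1.003
-59.27 -42.37 -5.40 0.365 -0.632 1.003
-62.80 -48.50 3.03 0.365 -0.632 1.003
```

>>> step_arm(commands="1 0 0 -12 0 0 0; 1 0 0 -14 0 0 0; 1 0 0 -14 0 0 0; 1 -56.9 -38.2 -14.2 0.365 -0.632 1.003; 1 -56.9 -38.2 -14.2 0.365 -0.632 1.003; 1 -56.9 -38.2 -14.2 0.365 -0.632 1.003; 1 -56.9 -38.2 -14.2 0.365 -0.632 1.003; 1 -56.9 -38.2 -14.2 0.365 -0.632 1.003; 1 -56.9 -38.2 -14.2 0.365 -0.632 1.003; 1 -56.9 -38.2 -14.2 0.365 -0.632 1.003; 1 -56.9 -38.2 -14.2 0.365 -0.632 1.003; 1 -56.9 -38.2 -14.2 0.365 -0.632 1.003; 1 -56.9 -38.2 -14.2 0.365 -0.632 1.003; 1 -56.9 -38.2 -14.2 0.365 -0.632 1.003; 1 -56.9 -38.2 -14.2 0.365 -0.632 1.003; 1 -56.9 -38.2 -14.2 0.365 -0.632 1.003; 1 -56.9 -38.2 -14.2 0.365 -0.632 1.003; 1 -56.9 -38.2 -14.2 0.365 -0.632 1.003; 1 -56.9 -38.2 -14.2 0.365 -0.632 1.003; 1 -56.9 -38.2 -14.2 0.365 -0.632 1.003")

```text
time_s: 3.77
eef_pos: [580.7, -96.1, 389.8]
ee_rot: [0.255, 0.625, 0.702, -0.228]
force: [0.5, 0.3, -0.4]
grip_width: 1.0
grip_force: 0.0
```

```bash
python3 - <<'E'
from h import *
s=sense();p0=np.array(s["eef_pos"]);R0=Rq(s["ee_rot"]);F=frame(40)
ims=[capture(n) for n in("side","top")]
cv2.imwrite("pics/1.png",cv2.cvtColor(np.hstack([cv2.resize(i,(400,300)) for i in ims]),cv2.COLOR_RGB2BGR))
G=RK(279,564,218);B=G-F[:,2]*110
for p in(B,G):print(row(p0,R0,p,F))
print(np.round(s["joints"],2))
for n,i in(("side",0),("top",1)):
  for l in("basket_wide_grip","basket_wide_bar","hook_a_tip"):
    print(n,l,[(round(d["score"],2),np.round(d["xy"],1)) for d in spot_point(n,l)[:3]])
E
```

```text
2.27 -0.09 9.52 -0.002 0.000 -0.002
2.27 -0.07 20.52 -0.002 0.000 -0.002
[-0.11  0.36  1.21 -0.69  1.43 -0.17]
side basket_wide_grip [(0.94, array([390.2, 205.5]))]
side basket_wide_bar []
side hook_a_tip []
top basket_wide_grip [(0.62, array([377.7, 178.2]))]
top basket_wide_bar [(0.85, array([408.6, 176.3])), (0.18, array([374.2, 182.1]))]
top hook_a_tip [(0.42, array([409.6, 175.2]))]
```

View pics/1.png

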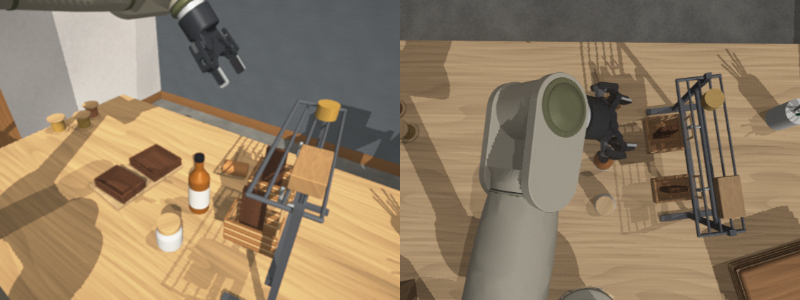

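Side view: gripper above and in front of the rack, well clear; top view: fingers near (615,120 of the composite), ahead of the wide basket. Approaching.

>>> step_arm(commands="1 2.3 0.2 9.5 0 0 0; 1 2.3 0.2 9.5 0 0 0; 1 2.3 0.2 9.5 0 0 0; 1 2.3 0.2 9.5 0 0 0; 1 2.3 0.2 12 0 0 0; 1 2.3 0.2 14.5 0 0 0; 1 2.3 0.2 17 0 0 0; 1 2.3 0.2 19 0 0 0; 1 2.3 0.2 20.5 0 0 0; 1 2.3 0.2 20.5 0 0 0; 1 2.3 0.2 20.5 0 0 0")

```text
time_s: 5.08
eef_pos: [595.5, -204.5, 219.9]
ee_rot: [0.257, 0.623, 0.703, -0.227]
force: [-0.2, -0.2, 0.1]
grip_width: 1.002
grip_force: 0.0
```

```bash
python3 - <<'E'
from h import *
s=sense();print(s["eef_pos"],s["force"])
a=capture("top")[130:255,310:460];b=capture("side")[150:290,310:478]
cv2.imwrite("pics/2.png",cv2.cvtColor(np.hstack([cv2.resize(a,(400,333)),cv2.resize(b,(400,333))]),cv2.COLOR_RGB2BGR))
E
```

```text
[ 595.4846065  -204.51443436  219.92403079] [-0.15687799 -0.23394786  0.06384464]
```

View pics/2.png

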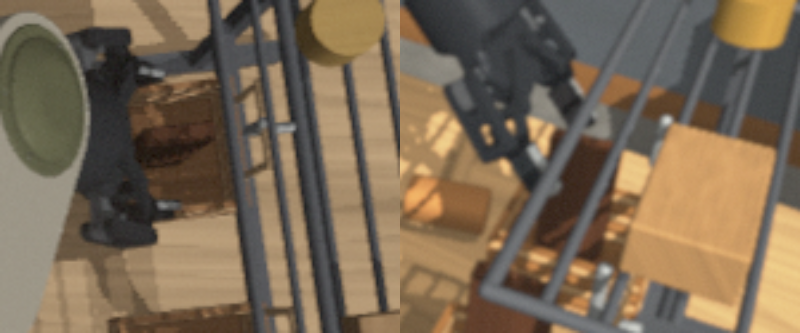

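Fingers straddle the board, roughly centred; pushing 6 mm further in, then closing.

>>> step_arm(commands="1 -0.5 0 0.4 0 0 0; 1 -0.5 0 0.4 0 0 0; 0 -0.5 0 0.4 0 0 0; 0 -0.5 0 0.4 0 0 0; 0 -0.5 0 0.4 0 0 0; 0 -0.5 0 0.4 0 0 0; 0 -0.5 0 0.4 0 0 0; 0 -0.5 0 0.4 0 0 0; 0 -0.5 0 0.4 0 0 0; 0 -0.5 0 0.4 0 0 0", newtons=80)

```text
time_s: 6.02
eef_pos: [595.7, -211.5, 218.6]
ee_rot: [0.256, 0.624, 0.703, -0.227]
force: [-0.5, 1.1, 0.8]
grip_width: 0.153
grip_force: 78.4
```

>>> step_arm(commands="0 -0.6 0 -0.8 0 0 0; 0 -1.3 0 -1.5 0 0 0; 0 -1.9 0 -2.3 0 0 0; 0 -2.5 0 -3.0 0 0 0; 0 -3.0 0 -3.5 0 0 0; 0 -3.0 0 -3.5 0 0 0; 0 -3.0 0 -3.5 0 0 0")

```text
time_s: 6.6
eef_pos: [595.8, -212.0, 265.0]
ee_rot: [0.256, 0.624, 0.703, -0.227]
force: [-0.3, -0.5, -3.6]
grip_width: 0.153
grip_force: 78.2
```

>>> step_arm(commands="0 0.8 0 -0.6 0 0 0; 0 1.5 0 -1.3 0 0 0; 0 2.3 0 -1.9 0 0 0; 0 3.1 0 -2.6 0 0 0; 0 3.8 0 -3.2 0 0 0; 0 4.6 0 -3.9 0 0 0; 0 5.4 0 -4.5 0 0 0; 0 5.8 0 -4.9 0 0 0; 0 5.8 0 -4.9 0 0 0; 0 5.8 0 -4.9 0 0 0")

```text
time_s: 7.43
eef_pos: [586.9, -136.4, 265.1]
ee_rot: [0.256, 0.623, 0.703, -0.227]
force: [-0.2, -0.5, -3.6]
grip_width: 0.153
grip_force: 78.1
```

```bash
python3 - <<'E'
from h import *
s=sense();print(s["eef_pos"],s["force"])
a=capture("top");b=capture("side")
cv2.imwrite("pics/3.png",cv2.cvtColor(np.hstack([cv2.resize(i,(400,300)) for i in(b,a)]),cv2.COLOR_RGB2BGR))
p0=np.array(s["eef_pos"]);R0=Rq(s["ee_rot"])
dy=np.radians(-14.0);yaw=np.radians(-97+90)
F2=frame(40,yaw)
T=np.array([587.7,180.6]);X=np.array([np.cos(np.radians(-97)),np.sin(np.radians(-97))])
# TCP relative to basket in basket axes, from grasp pose
d=np.array([595.7,-211.5])-(RK(291,566,0)[:2]);off=np.array([d@XR[:2],d@U[:2]]);print("off",off)
Uy=np.array([-X[1],X[0]])
c=T+off[0]*X+off[1]*Uy
print("tcp over tray",c)
for p in([*p0[:2],375],[*c,375],[*c,190]):print(p,row(p0,R0,p,F2))
E
```

```text
[ 586.90643933 -136.42610835  265.06669099] [-0.22345105 -0.49008085 -3.55918189]
off [-10.1579881    0.32014299]
tcp over tray [589.25570403 190.64325638]
[np.float64(586.9064393266011), np.float64(-136.426108350895), 375] -7.07 0.00 -8.42 0.156 0.000 0.185
[np.float64(589.2557040279031), np.float64(190.64325637982412), 375] 17.78 4.15 -29.28 0.156 0.000 0.185
[np.float64(589.2557040279031), np.float64(190.64325637982412), 190] 29.68 4.15 -15.11 0.156 0.000 0.185
```

View pics/3.png

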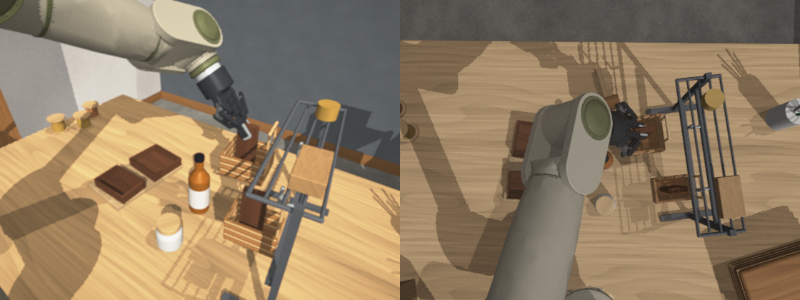

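Basket is off the hook and clear of the bottle. Raise, then carry across.

>>> step_arm(commands="0 -1.8 0 -2.1 0 0 0; 0 -3.6 0 -4.3 0 0 0; 0 -5.4 0 -6.4 0.04 0 0.05; 0 -7.1 0 -8.4 0.08 0 0.09; 0 -6 0.2 -9.4 0.12 0 0.14; 0 -4 0.5 -11 0.156 0 0.185; 0 -1.5 0.9 -13.1 0.156 0 0.185; 0 1 1.4 -15.2 0.156 0 0.185; 0 3.5 1.8 -17.3 0.156 0 0.185; 0 6 2.2 -19.4 0.156 0 0.185; 0 8.5 2.6 -21.5 0.156 0 0.185; 0 11 3 -23.6 0.156 0 0.185; 0 13.5 3.4 -25.7 0.156 0 0.185; 0 15.8 3.8 -27.6 0.156 0 0.185; 0 17.3 4.1 -28.9 0.156 0 0.185; 0 17.8 4.2 -29.3 0.156 0 0.185; 0 17.8 4.2 -29.3 0.156 0 0.185")

```text
time_s: 8.95
eef_pos: [590.1, 191.7, 374.3]
ee_rot: [0.226, 0.703, 0.623, -0.256]
force: [0.3, -0.7, -3.2]
grip_width: 0.154
grip_force: 78.8
```

>>> step_arm(commands="0 1.6 0 1.9 0 0 0; 0 3.2 0 3.8 0 0 0; 0 4.8 0 5.7 0 0 0; 0 6.4 0 7.7 0 0 0; 0 8 0 9.6 0 0 0; 0 9 0 10.7 0 0 0; 0 9.6 0 11.5 0 0 0; 0 9.6 0 11.5 0 0 0; 0 9.6 0 11.5 0 0 0")

```text
time_s: 9.7
eef_pos: [590.1, 189.9, 226.2]
ee_rot: [0.227, 0.704, 0.622, -0.256]
force: [-0.1, -0.7, -3.7]
grip_width: 0.151
grip_force: 78.8
```

```bash
python3 - <<'E'
from h import *
np.set_printoptions(precision=1,suppress=True)
s=sense();print(s["eef_pos"],s["force"],s["ee_rot"],s["joints"])
a=capture("top");b=capture("side")
cv2.imwrite("pics/4.png",cv2.cvtColor(np.hstack([cv2.resize(b[150:330,90:330],(400,300)),cv2.resize(a[130:310,120:360],(400,300))]),cv2.COLOR_RGB2BGR))
for n in("side","top"):
  for l in("tray_wide_in","tray_slim_in","basket_wide_grip","basket_wide"):
    print(n,l,[(round(d["score"],2),np.round(d["xy"],1)) for d in spot_point(n,l)[:2]])
E
```

```text
[590.1 189.9 226.2] [-0.1 -0.7 -3.7] [ 0.2  0.7  0.6 -0.3] [ 0.3  0.8  1.  -0.6  1.7  0.5]
side tray_wide_in [(0.72, array([217.4, 226.7]))]
side tray_slim_in [(0.79, array([169.9, 260.3]))]
side basket_wide_grip [(0.63, array([211.3, 137.2])), (0.27, array([388.4, 190.8]))]
side basket_wide [(0.78, array([216.2, 194.1]))]
top tray_wide_in [(0.4, array([179. , 257.3]))]
top tray_slim_in [(0.87, array([182. , 261.4]))]
top basket_wide_grip [(0.95, array([159.1, 183.1]))]
top basket_wide [(0.96, array([181.5, 193.1]))]
```

View pics/4.png

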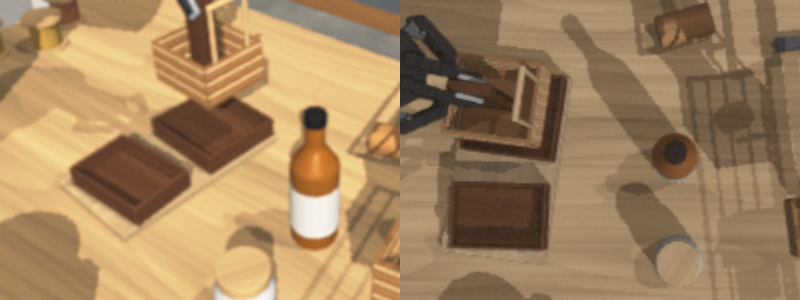

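Basket hangs about level above the wide tray (side crop rim corners: wide left (153,128), bottom (213,170), right (273,125); slim left (70,172), bottom (140,222), right (190,183)). Triangulating the tray corners.

```bash
python3 - <<'E'
from h import *
np.set_printoptions(precision=1,suppress=True)
z=lambda c,r:(140+c/2.353,90+r/2.353); w=lambda c,r:(90+c*.6,150+r*.6)
for n,t,s in(("wide",[(38,303),(172,322),(190,202)],[(153,128),(213,170),(273,125)]),("slim",[(22,444),(160,446),(163,352)],[(70,172),(140,222),(190,183)])):
    q=np.array([tri(w(*b),z(*a)) for a,b in zip(t,s)]);print(n,q.tolist(),"centre",(q[0]+q[2])/2,np.linalg.norm(np.diff(q,axis=0),axis=1))
for nm,ps,pt in(("wide",(217.4,226.7),(190,199)),("slim",(169,258),(182,261.4))):print(nm,tri(ps,pt),atz("side",ps,10),atz("top",pt,10))
# full tray mask from original top
im=cv2.imread("pics/top0.png").astype(int);m=((im.sum(2)<190)&(im[...,2]>im[...,0]+8)).astype(np.uint8)
for nm,(x0,x1,y0,y1) in(("wide",(150,225,165,232)),("slim",(145,215,234,286))):
    k=np.zeros_like(m);k[y0:y1,x0:x1]=m[y0:y1,x0:x1];k=cv2.morphologyEx(k,cv2.MORPH_OPEN,np.ones((3,3)))
    c=max(cv2.findContours(k,0,1)[0],key=cv2.contourArea);r=cv2.minAreaRect(c);b=np.array([atz("top",p,36) for p in cv2.boxPoints(r)])
    print(nm,r,b.mean(0),np.linalg.norm(np.diff(b,axis=0),axis=1),np.degrees(np.arctan2(*np.diff(b,axis=0)[:,:2].T[::-1])))
# held basket pose check
print("held basket grip tri",tri((211.3,137.2),(159.1,183.1)),"origin",tri((216.2,194.1),(181.5,193.1)))
E
```

```text
wide [[539.3296586488068, 257.786049564365, 21.0322459752215], [521.4723538484222, 122.17668199477589, 20.951601843033384], [640.4772189472557, 107.75619592227095, 30.08365981080367]] centre [589.9 182.8  25.6] [136.8 120.2]
slim [[399.2619204046364, 264.7432242136535, 32.5882244532855], [397.85086819518637, 131.2184592217786, 19.8902292887144], [490.0672111378673, 132.96675497304952, 14.980637053836983]] centre [444.7 198.9  23.8] [134.1  92.4]
wide [585.4 178.7  27.7] [601.6 195.3  10. ] [587.5 182.9  10. ]
slim [439.7 191.7  26.8] [452.  206.2  10. ] [437.9 197.2  10. ]
wide ((187.58999633789062, 196.8699951171875), (57.982757568359375, 51.33595657348633), 8.13010311126709) [589.5 182.9  36. ] [121.3 137.4 121. ] [ -5.9 -97.6 173.4]
slim ((179.63072204589844, 258.6857604980469), (57.155582427978516, 38.8912353515625), 1.7357046604156494) [444.9 196.7  36. ] [ 89.5 133.1  89.4] [  0.6 -91.1 179.8]
held basket grip tri [587.  177.7 264.1] origin [586.7 174.7 123.3]
```

```bash
python3 - <<'E'
from h import *
np.set_printoptions(precision=1,suppress=True)
a=np.radians(-96.8);X=np.array([np.cos(a),np.sin(a),0]);Y=np.array([-X[1],X[0],0])
def P(n,b,o=(588.9,179.8,115)):
    return proj(n,np.array(o)+b[0]*X+b[1]*Y+np.array([0,0,b[2]]))
for b in[(55,-50,0),(55,50,0),(-55,-50,0),(55,-50,60),(55,50,60)]:
    print(b,"side crop",(P("side",b)-[90,150])/.6,"top crop",(P("top",b)-[120,130])/.6)
im=cv2.imread("pics/4.png")
full=capture("top");s=capture("side")
o=np.hstack([cv2.resize(s[140:225,160:275],(400,296),interpolation=3),cv2.resize(full[155:240,135:250],(400,296),interpolation=3)])
o=cv2.cvtColor(o,cv2.COLOR_RGB2BGR)
f=400/115
for b in[(55,-50,0),(55,50,0),(-55,-50,0),(-55,50,0),(55,-50,60),(55,50,60),(-55,-50,60),(-55,50,60)]:
    for n,off,dx in(("side",(160,140),0),("top",(135,155),400)):
        q=(P(n,b)-off)*f;cv2.circle(o,(int(q[0]+dx),int(q[1])),3,(0,255,0) if b[2] else (0,0,255),-1)
cv2.imwrite("pics/5.png",o)
E
```

```text
(55, -50, 0) side crop [206.2 107.9] top crop [137.5 147.2]
(55, 50, 0) side crop [261.4  76.6] top crop [148.8  71.1]
(-55, -50, 0) side crop [154.5  76.6] top crop [ 53.  136.2]
(55, -50, 60) side crop [201.8  68.9] top crop [128.  143.1]
(55, 50, 60) side crop [259.6  39.1] top crop [140.2  61.6]
```

View pics/5.png

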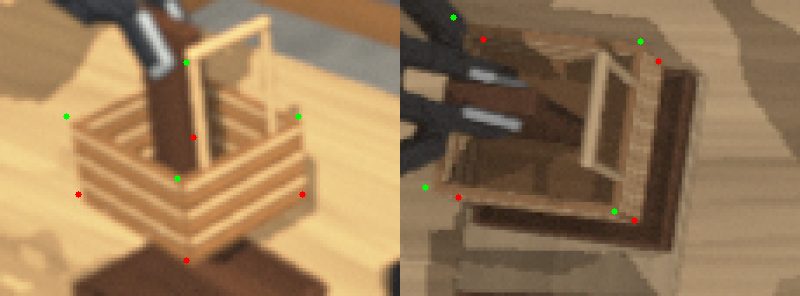

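Overlay: basket is about 3 mm short in +y and about 2.5° of yaw short of the tray; correct while going down.

```bash
python3 - <<'E'
from h import *
s=sense();p0=np.array(s["eef_pos"]);R0=Rq(s["ee_rot"]);Rt=R.from_euler("z",-2.3,degrees=True).as_matrix()@R0
for dz in(0,-65,-100):print(row(p0,R0,p0+[0.5,4.5,dz],Rt))
E
```

```text
0.35 -0.01 -0.29 0.026 0.000 0.031
4.52 -0.00 4.69 0.026 0.000 0.031
6.77 0.00 7.37 0.026 0.000 0.031
```

>>> step_arm(commands="0 0.35 0 -0.3 0.026 0 0.031; 0 0.35 0 -0.3 0.026 0 0.031; 0 1.2 0 0.7 0.026 0 0.031; 0 2.1 0 1.8 0.026 0 0.031; 0 3 0 2.9 0.026 0 0.031; 0 3.9 0 4 0.026 0 0.031; 0 4.5 0 4.7 0.026 0 0.031; 0 4.5 0 4.7 0.026 0 0.031; 0 4.5 0 4.7 0.026 0 0.031")

```text
time_s: 11.05
eef_pos: [590.1, 194.5, 159.8]
ee_rot: [0.221, 0.716, 0.608, -0.261]
force: [-0.1, 0.9, -2.9]
grip_width: 0.152
grip_force: 78.7
```

```bash
python3 - <<'E'
from h import *
np.set_printoptions(precision=1,suppress=True)
s=sense();print(s["eef_pos"],s["force"])
full=capture("top");t=capture("side")
f=400/90
o=np.hstack([cv2.resize(t[185:255,175:265],(400,311),interpolation=3),cv2.resize(full[160:230,145:235],(400,311),interpolation=3)])
o=cv2.cvtColor(o,cv2.COLOR_RGB2BGR)
a=np.radians(-97);X=np.array([np.cos(a),np.sin(a),0]);Y=np.array([-X[1],X[0],0])
def dots(o3,bs,col):
  for b in bs:
    for n,off,dx in(("side",(175,185),0),("top",(145,160),400)):
        q=(proj(n,np.array(o3)+b[0]*X+b[1]*Y+np.array([0,0,b[2]]))-off)*f
        cv2.circle(o,(int(q[0]+dx),int(q[1])),3,col,-1)
z=s["eef_pos"][2]-113
dots((589.5,182.5,0),[(i,j,34) for i in(-66,66) for j in(-61,61)],(255,255,0))
dots((589.4,182,z),[(i,j,0) for i in(-55,55) for j in(-50,50)],(0,0,255))
dots((589.4,182,z),[(i,j,60) for i in(-55,55) for j in(-50,50)],(0,255,0))
cv2.imwrite("pics/6.png",o)
E
```

```text
[590.1 194.5 159.8] [-0.1  0.9 -2.9]
```

View pics/6.png

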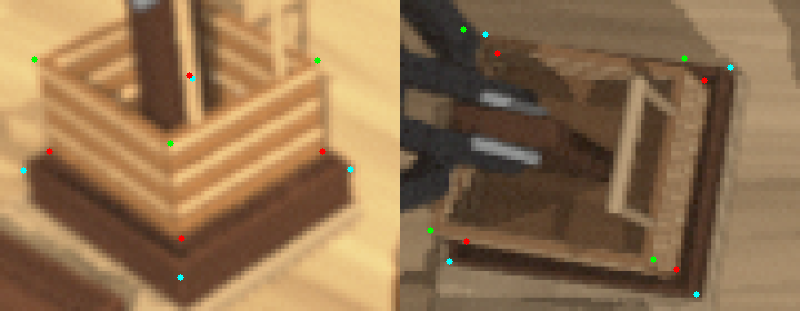

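Gaps between basket bottom and tray rim are even to ~2 mm; lowering in, slow at the end.

>>> step_arm(commands="0 0.5 -0.1 0.6 0 0 0; 0 1 -0.1 1.2 0 0 0; 0 1.5 -0.1 1.7 0 0 0; 0 1.8 -0.1 2.1 0 0 0; 0 1.8 -0.1 2.1 0 0 0")

```text
time_s: 11.57
eef_pos: [588.7, 194.9, 130.9]
ee_rot: [0.221, 0.716, 0.608, -0.262]
force: [0.3, 0.5, -4.7]
grip_width: 0.152
grip_force: 78.7
```

>>> step_arm(commands="0 0.13 0 0.15 0 0 0; 0 0.26 0 0.3 0 0 0; 0 0.38 0 0.46 0 0 0; 0 0.38 0 0.46 0 0 0; 0 0.38 0 0.46 0 0 0")

```text
time_s: 11.98
eef_pos: [589.6, 194.8, 130.0]
ee_rot: [0.222, 0.717, 0.607, -0.26]
force: [-3.3, -1.1, 12.3]
grip_width: 0.151
grip_force: 80.7
```

```bash
python3 - <<'E'
from h import *
full=capture("top");t=capture("side")
o=np.hstack([cv2.resize(t[165:255,165:265],(400,360),interpolation=3),cv2.resize(full[155:245,145:245],(400,360),interpolation=3)])
cv2.imwrite("pics/7.png",cv2.cvtColor(o,cv2.COLOR_RGB2BGR))
E
```

```text
(no output)
```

View pics/7.png

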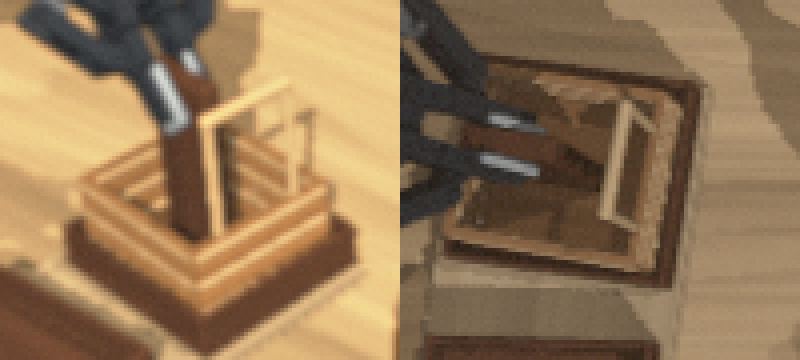

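```bash
python3 - <<'E'
from h import *
np.set_printoptions(precision=1,suppress=True)
r=tri((215,242.5),(212.5,226.25));print("rim vertex",r)
for z in(0,5,10,15):print(z,atz("side",(215,253),z), proj("side",[r[0],r[1],z]),proj("side",[r[0],r[1],z+30]))
c=(lambda c,r:(165+c/4,165+r/4));t=(lambda c,r:(145+(c-400)/4,155+r/4))
print("basket rim back corners",tri(c(195,240),t(640,268)),tri(c(332,183),t(672,95)))
print("left rim corner",atz("side",c(82,187),78))
s=sense();print(s["force"],s["wrist_torque"],s["eef_pos"])
E
```

```text
rim vertex [519.  120.7  51.5]
0 [532.8 141.1   0. ] [217.5 259.7] [216.4 249.8]
5 [528.9 136.9   5. ] [217.3 258.1] [216.2 248.1]
10 [525.  132.7  10. ] [217.1 256.5] [216.  246.4]
15 [521.1 128.5  15. ] [216.9 254.8] [215.8 244.7]
basket rim back corners [527.  129.4  91.5] [626.6 115.8  77.4]
left rim corner [538.9 230.9  78. ]
[-4.4 -1.3 11.7] [-0.5  0.9 -0.3] [589.6 194.8 130. ]
```

Rim triangulates to about z 45, so the floor is near z 19, matching contact with the underside at ~19: basket sits on the floor. Release and back out.

>>> step_arm(commands="0 -0.03 0 -0.04 0 0 0; 0.6 -0.03 0 -0.04 0 0 0; 1 -0.03 0 -0.04 0 0 0; 1 -0.03 0 -0.04 0 0 0; 1 -0.03 0 -0.04 0 0 0; 1 -0.03 0 -0.04 0 0 0; 1 0 0 -1 0 0 0; 1 0 0 -3 0 0 0; 1 0 0 -6 0 0 0; 1 0 0 -9 0 0 0; 1 0 0 -12 0 0 0; 1 -8 0 -16 0 0 0; 1 -9 0 -19 0 0 0; 1 -9 0 -19 0 0 0")

```text
time_s: 13.25
eef_pos: [597.4, 247.6, 333.8]
ee_rot: [0.221, 0.717, 0.608, -0.26]
force: [-0.2, -0.3, 0.6]
grip_width: 0.998
grip_force: 0.0
```

```bash
python3 - <<'E'
from h import *
np.set_printoptions(precision=1,suppress=True)
s=sense();p0=np.array(s["eef_pos"]);R0=Rq(s["ee_rot"]);print(s["time_s"],p0,s["force"])
ims=[capture(n) for n in("side","top")]
cv2.imwrite("pics/8.png",cv2.cvtColor(np.hstack([cv2.resize(i,(400,300)) for i in ims]),cv2.COLOR_RGB2BGR))
F=frame(40);A=RK(150,410,390);G=RK(280,410,219);B=G-F[:,2]*110
print(A,B,G)
for p in(A,B,G):print(row(p0,R0,p,F))
g={}
for n in("side","top"):
  for l in("basket_slim_grip","basket_wide_grip","basket_wide"):
    g[n,l]=[(round(d["score"],2),np.round(d["xy"],1)) for d in spot_point(n,l)[:2]];print(n,l,g[n,l])
E
```

```text
13.25 [597.4 247.6 333.8] [-0.2 -0.3  0.6]
[ 424.9 -100.2  390. ] [ 432.  -159.   303.3] [ 440.4 -229.3  219. ]
-32.08 -11.36 19.49 -0.180 -0.001 -0.217
-30.88 -9.72 29.80 -0.180 -0.001 -0.217
-30.68 -7.77 40.62 -0.180 -0.001 -0.217
side basket_slim_grip [(0.97, array([356. , 267.6])), (0.23, array([215.7, 228.6]))]
side basket_wide_grip [(0.96, array([212.7, 180.9]))]
side basket_wide [(0.7, array([216.9, 228.7]))]
top basket_slim_grip [(0.63, array([390.4, 262.6]))]
top basket_wide_grip [(0.86, array([170.6, 192.9]))]
top basket_wide [(0.77, array([188.2, 201.2]))]
```

View pics/8.png

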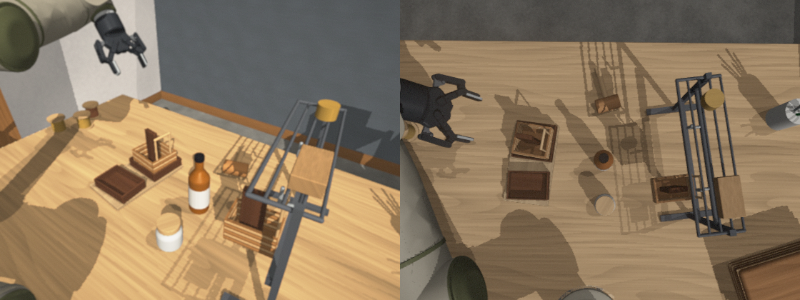

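Wide basket stands in its tray, bystanders untouched. (Picture allowance is used up; numeric checks from here.) Next the slim basket.

>>> step_arm(commands="1 -3 0 -3 0 0 0; 1 -32.1 -11.4 19.5 -0.18 0 -0.217; 1 -32.1 -11.4 19.5 -0.18 0 -0.217; 1 -32.1 -11.4 19.5 -0.18 0 -0.217; 1 -32.1 -11.4 19.5 -0.18 0 -0.217; 1 -32.1 -11.4 19.5 -0.18 0 -0.217; 1 -32.1 -11.4 19.5 -0.18 0 -0.217; 1 -32.1 -11.4 19.5 -0.18 0 -0.217; 1 -32.1 -11.4 19.5 -0.18 0 -0.217; 1 -32.1 -11.4 19.5 -0.18 0 -0.217; 1 -32.1 -11.4 19.5 -0.18 0 -0.217; 1 -32.1 -11.4 19.5 -0.18 0 -0.217; 1 -32.1 -11.4 19.5 -0.18 0 -0.217; 1 -32.1 -11.4 19.5 -0.18 0 -0.217; 1 -32.1 -11.4 19.5 -0.18 0 -0.217")

```text
time_s: 14.9
eef_pos: [425.6, -99.8, 386.7]
ee_rot: [0.255, 0.623, 0.703, -0.228]
force: [0.2, -0.3, -0.3]
grip_width: 1.001
grip_force: 0.0
```

```bash
python3 - <<'E'
from h import *
np.set_printoptions(precision=2,suppress=True)
s=sense();p0=np.array(s["eef_pos"]);R0=Rq(s["ee_rot"]);F=frame(40)
print(s["time_s"],p0,s["joints"])
G=RK(280.5,410,219);B=G-F[:,2]*110
for p in(B,G):print(row(p0,R0,p,F))
ps=(356.5,267.3)
capture("top");capture("side")
for n in("top","side"):print(n,[(round(d["score"],2),np.round(d["xy"],1)) for d in spot_point(n,"basket_slim_grip")[:2]])
m=tri(ps,(390.7,263.8));print(m,m[:2]@XR[:2],m[:2]@U[:2])
E
```

```text
14.9 [425.57 -99.77 386.69] [-0.16  0.    1.65 -0.69  1.33 -0.17]
0.75 -0.05 10.26 -0.002 -0.001 0.002
0.74 -0.03 21.26 -0.002 -0.001 0.002
top [(0.71, array([389.7, 264.8])), (0.55, array([377.5, 263.3]))]
side [(0.85, array([358.1, 267.7]))]
[ 442.42 -236.73  234.22] 287.6674815983328 411.1253035167091
```

>>> step_arm(commands="1 0.7 0 5 0 0 0; 1 0.7 0 10 0 0 0; 1 0.7 0 10.3 0 0 0; 1 0.7 0 12.5 0 0 0; 1 0.7 0 15 0 0 0; 1 0.7 0 17.5 0 0 0; 1 0.7 0 19.5 0 0 0; 1 0.7 0 21.3 0 0 0; 1 0.7 0 21.3 0 0 0; 1 0.7 0 21.3 0 0 0")

```text
time_s: 15.93
eef_pos: [440.5, -230.7, 219.1]
ee_rot: [0.254, 0.624, 0.703, -0.228]
force: [-0.7, 0.4, -0.4]
grip_width: 1.002
grip_force: 0.0
```

>>> step_arm(commands="0 0 0 0 0 0 0; 0 0 0 0 0 0 0; 0 0 0 0 0 0 0; 0 0 0 0 0 0 0; 0 0 0 0 0 0 0; 0 0 0 0 0 0 0; 0 0 0 0 0 0 0; 0 0 0 0 0 0 0", newtons=80)

```text
time_s: 16.6
eef_pos: [440.6, -230.8, 219.7]
ee_rot: [0.255, 0.623, 0.703, -0.227]
force: [-1.1, 5.0, 4.2]
grip_width: 0.155
grip_force: 77.8
```

>>> step_arm(commands="0 -0.6 0 -0.8 0 0 0; 0 -1.3 0 -1.5 0 0 0; 0 -1.9 0 -2.3 0 0 0; 0 -2.5 0 -3.0 0 0 0; 0 -3.0 0 -3.5 0 0 0; 0 -3.0 0 -3.5 0 0 0; 0 -3.0 0 -3.5 0 0 0")

```text
time_s: 17.18
eef_pos: [440.6, -231.4, 265.5]
ee_rot: [0.255, 0.624, 0.703, -0.228]
force: [0.2, -0.1, -1.9]
grip_width: 0.152
grip_force: 78.0
```

>>> step_arm(commands="0 0.8 0 -0.6 0 0 0; 0 1.5 0 -1.3 0 0 0; 0 2.3 0 -1.9 0 0 0; 0 3.1 0 -2.6 0 0 0; 0 3.8 0 -3.2 0 0 0; 0 4.6 0 -3.9 0 0 0; 0 5.4 0 -4.5 0 0 0; 0 5.8 0 -4.9 0 0 0; 0 5.8 0 -4.9 0 0 0; 0 5.8 0 -4.9 0 0 0")

```text
time_s: 18.02
eef_pos: [431.8, -155.8, 265.8]
ee_rot: [0.255, 0.623, 0.703, -0.228]
force: [0.3, 0.6, -2.2]
grip_width: 0.155
grip_force: 78.1
```

```bash
python3 - <<'E'
from h import *
s=sense();p0=np.array(s["eef_pos"]);R0=Rq(s["ee_rot"]);print(p0,s["force"])
F=frame(40,np.radians(-1.5))
for p in([*p0[:2],375],[444.7,209.8,375],[444.7,209.8,165]):print(row(p0,R0,p,F))
E
```

```text
[ 431.77728709 -155.82430803  265.84011337] [ 0.26032848  0.61591231 -2.23320643]
-7.01 -0.02 -8.36 0.092 -0.000 0.113
20.67 5.63 -31.60 0.092 -0.000 0.113
34.17 5.67 -15.51 0.092 -0.000 0.113
```

>>> step_arm(commands="0 -1.8 0 -2.1 0 0 0; 0 -3.6 0 -4.3 0 0 0; 0 -5.4 0 -6.4 0.03 0 0.04; 0 -7 0 -8.4 0.06 0 0.075; 0 -6 0.2 -9.2 0.092 0 0.113; 0 -4 0.6 -10.9 0.092 0 0.113; 0 -1.5 1.1 -13 0.092 0 0.113; 0 1 1.6 -15.1 0.092 0 0.113; 0 3.5 2.1 -17.2 0.092 0 0.113; 0 6 2.6 -19.3 0.092 0 0.113; 0 8.5 3.1 -21.4 0.092 0 0.113; 0 11 3.6 -23.5 0.092 0 0.113; 0 13.5 4.1 -25.6 0.092 0 0.113; 0 16 4.7 -27.7 0.092 0 0.113; 0 18.3 5.2 -29.6 0.092 0 0.113; 0 20 5.5 -31 0.092 0 0.113; 0 20.7 5.6 -31.6 0.092 0 0.113; 0 20.7 5.6 -31.6 0.092 0 0.113")

```text
time_s: 19.52
eef_pos: [444.9, 210.8, 374.2]
ee_rot: [0.239, 0.673, 0.656, -0.245]
force: [1.0, -0.4, -2.0]
grip_width: 0.152
grip_force: 78.6
```

>>> step_arm(commands="0 1.6 0 1.9 0 0 0; 0 3.2 0 3.8 0 0 0; 0 4.8 0 5.7 0 0 0; 0 6.4 0 7.7 0 0 0; 0 8 0 9.6 0 0 0; 0 9.6 0 11.5 0 0 0; 0 11.2 0 13.4 0 0 0; 0 12.2 0 14.6 0 0 0; 0 12.8 0 15.3 0 0 0; 0 12.8 0 15.3 0 0 0; 0 12.8 0 15.3 0 0 0")

```text
time_s: 20.43
eef_pos: [445.0, 208.9, 176.1]
ee_rot: [0.239, 0.674, 0.655, -0.245]
force: [0.2, 0.1, -1.6]
grip_width: 0.153
grip_force: 78.5
```

```bash
python3 - <<'E'
from h import *
np.set_printoptions(precision=1,suppress=True)
s=sense();p=np.array(s["eef_pos"]);print(s["time_s"],p,s["force"],s["ee_rot"])
z0=p[2]-111; im=capture("top");sd=capture("side")
cv2.imwrite("pics/t9.png",im);cv2.imwrite("pics/s9.png",sd)
for n in("top","side"):
  for l in("basket_slim","tray_slim_in","basket_wide"):
    for d in trace(n,l)[:2]:
      c=max(cv2.findContours(d["mask"].astype(np.uint8),0,1)[0],key=cv2.contourArea);r=cv2.minAreaRect(c)
      print(n,l,round(d["score"],2),np.round(d["rect"],1),np.round(r[0],1),np.round(r[1],1),round(r[2],1))
    print("  spot",[(round(d["score"],2),np.round(d["xy"],1)) for d in spot_point(n,l)[:1]])
# predicted corner pixels for tray (rim z 46) and basket bottom/rim
a=np.radians(-90);X=np.array([np.cos(a),np.sin(a),0]);Y=np.array([-X[1],X[0],0])
def P(n,o,b):return proj(n,np.array(o)+b[0]*X+b[1]*Y+[0,0,b[2]])
for n in("top","side"):
  print(n,"tray rim",np.array([P(n,(444.5,197.5,0),(i,j,46)) for i,j in((66,-46),(66,46),(-66,-46),(-66,46))]).tolist())
  print(n,"bask bot",np.array([P(n,(444.7,197.4,z0),(i,j,0)) for i,j in((55,-35),(55,35),(-55,-35),(-55,35))]).tolist())
  print(n,"bask rim",np.array([P(n,(444.7,197.4,z0),(i,j,60)) for i,j in((55,-35),(55,35),(-55,-35),(-55,35))]).tolist())
# luminance profiles across tray/basket edges in top: row through y-centre, col through x-centre
g=im.sum(2)
for r in(250,258,266):print("row",r,g[r,185:222].tolist())
for c in(190,198,204):print("col",c,g[228:292,c].tolist())
E
```

```text
20.4333 [445.  208.9 176.1] [ 0.2  0.1 -1.6] [ 0.2  0.7  0.7 -0.2]
top basket_slim 0.67 [173.2 260.2  57.4  36.8] [172.  260.2] [58.1 34.7] 2.5
  spot [(0.62, array([177.9, 257.7]))]
top tray_slim_in 0.91 [179.9 260.   59.4  42.6] [180.1 259.3] [57.2 40.1] 1.5
top tray_slim_in 0.65 [414.4 218.7 138.5 233. ] [412.5 220.6] [231.1 118.7] 82.5
  spot []
top basket_wide 0.75 [185.6 196.9  58.4  51.5] [185.9 196.5] [54.2 46.1] 10.6
top basket_wide 0.36 [413.4 218.5 137.1 235.4] [411.7 220.6] [230.8 119.1] 81.9
  spot [(0.64, array([189.8, 199.8]))]
side basket_slim 0.83 [163.4 223.8  65.9  72.7] [161.6 223.9] [78.6 58.9] 76.0
side basket_slim 0.74 [417.6 208.4   8.5  17.8] [418.  207.8] [ 4.6 19.3] 23.2
  spot [(0.55, array([167.2, 245.1]))]
side tray_slim_in 0.61 [166.8 264.3  71.   39.8] [167.2 264.9] [73.3 37.9] 2.2
  spot [(0.68, array([167.5, 259.1]))]
side basket_wide 0.55 [217.5 211.2  59.4  64.1] [219.  209.9] [55.5 60.1] 30.0
side basket_wide 0.22 [168.6 265.6  69.4  39.1] [167.8 265.7] [72.2 38.4] 1.1
  spot [(0.62, array([217.5, 224.4]))]
top tray rim [[206.4234413406935, 279.46
[... 1904 characters left out ...]
6, 410, 411, 393, 403, 401, 409, 418, 418]
col 198 [260, 283, 284, 284, 277, 288, 292, 286, 289, 279, 292, 276, 181, 160, 140, 177, 238, 303, 342, 348, 341, 330, 318, 338, 321, 323, 321, 355, 335, 327, 328, 351, 388, 385, 386, 342, 355, 352, 339, 337, 318, 336, 318, 308, 326, 344, 331, 309, 224, 144, 139, 213, 309, 392, 381, 385, 386, 387, 388, 373, 398, 413, 423, 419]
col 204 [335, 378, 373, 389, 372, 339, 334, 273, 265, 271, 267, 250, 165, 172, 135, 104, 124, 117, 119, 129, 127, 115, 111, 122, 117, 115, 126, 109, 103, 121, 119, 140, 133, 120, 119, 113, 125, 132, 122, 137, 131, 135, 132, 136, 149, 147, 146, 160, 152, 163, 172, 181, 281, 388, 381, 379, 383, 379, 381, 371, 359, 407, 422, 415]
```

Edge profiles put the slim basket within ~1 mm in x and ~1.7 mm too far in +y; correcting and lowering.

>>> step_arm(commands="0 -0.1 0 0.1 0 0 0; 0 0.5 0 0.8 0 0 0; 0 1.1 0 1.5 0 0 0; 0 1.7 0 2.2 0 0 0; 0 2.2 0 2.8 0 0 0; 0 2.45 0 3.15 0 0 0; 0 2.45 0 3.15 0 0 0; 0 2.45 0 3.15 0 0 0")

```text
time_s: 21.8
eef_pos: [444.5, 208.0, 135.3]
ee_rot: [0.238, 0.673, 0.656, -0.245]
force: [-0.4, 1.0, -1.3]
grip_width: 0.152
grip_force: 78.6
```

>>> step_arm(commands="0 0.13 0 0.15 0 0 0; 0 0.26 0 0.3 0 0 0; 0 0.26 0 0.3 0 0 0; 0 0.26 0 0.3 0 0 0")

```text
time_s: 22.13
eef_pos: [444.5, 208.1, 131.5]
ee_rot: [0.239, 0.673, 0.656, -0.245]
force: [0.5, -0.3, -2.9]
grip_width: 0.156
grip_force: 78.6
```

>>> step_arm(commands="0 0.06 0 0.08 0 0 0; 0 0.13 0 0.15 0 0 0; 0 0.13 0 0.15 0 0 0; 0 0.13 0 0.15 0 0 0")

```text
time_s: 22.47
eef_pos: [444.8, 208.0, 130.7]
ee_rot: [0.239, 0.673, 0.655, -0.245]
force: [0.0, -1.1, 6.7]
grip_width: 0.151
grip_force: 79.6
```

Floor contact at the expected height, same as the wide one. Release and retreat.

>>> step_arm(commands="0.6 0 0 0 0 0 0; 1 0 0 0 0 0 0; 1 0 0 0 0 0 0; 1 0 0 0 0 0 0; 1 0 0 0 0 0 0; 1 0 0 -1 0 0 0; 1 0 0 -3 0 0 0; 1 0 0 -6 0 0 0; 1 0 0 -9 0 0 0; 1 0 0 -12 0 0 0; 1 -6 0 -16 0 0 0; 1 -8 0 -20 0 0 0; 1 -8 0 -20 0 0 0; 1 -8 0 -20 0 0 0")

```text
time_s: 23.63
eef_pos: [446.7, 276.1, 341.2]
ee_rot: [0.24, 0.675, 0.655, -0.24]
force: [-0.6, 0.4, -0.4]
grip_width: 0.998
grip_force: 0.0
```

```bash
python3 - <<'E'
from h import *
np.set_printoptions(precision=1,suppress=True)
s=sense();print(s["time_s"],s["eef_pos"],s["force"])
im=capture("top");sd=capture("side")
for l in("wide","slim"):
  o={}
  for k in("basket_%s"%l,"basket_%s_grip"%l,"basket_%s_bar"%l,"tray_%s_in"%l):
    r=[[(round(d["score"],2),d["xy"]) for d in spot_point(n,k)[:1]] for n in("side","top")]
    o[k]=tri(r[0][0][1],r[1][0][1]) if all(r) else None; print(k,r and [x[0][0] if x else None for x in r],o[k])
g=im.sum(2)
for r in(250,258,266):print("row",r,g[r,190:216].tolist())
print("col 196",g[232:288,196].tolist())
for k in("bottle","jar","mallet"):print(k,[(round(d["score"],2),np.round(d["xy"])) for d in spot_point("top",k)[:1]])
E
```

```text
23.6333 [446.7 276.1 341.2] [-0.6  0.4 -0.4]
basket_wide [0.83, None] None
basket_wide_grip [0.94, 0.79] [586.9 184.6 154.6]
basket_wide_bar [0.58, 0.75] [578.5 128.8 148.8]
tray_wide_in [None, 0.5] None
basket_slim [0.68, 0.61] [444.4 190.5  19.5]
basket_slim_grip [0.59, 0.94] [445.2 197.6 148.6]
basket_slim_bar [0.92, 0.69] [439.2 141.  156.9]
tray_slim_in [None, None] None
row 250 [178, 316, 410, 418, 322, 169, 164, 166, 167, 229, 272, 284, 313, 321, 293, 217, 180, 165, 142, 247, 340, 369, 372, 395, 415, 426]
row 258 [238, 372, 422, 419, 308, 172, 164, 173, 175, 243, 277, 342, 322, 330, 284, 185, 181, 178, 145, 295, 360, 362, 378, 398, 404, 393]
row 266 [300, 406, 425, 341, 207, 170, 177, 176, 225, 274, 290, 340, 344, 316, 221, 171, 168, 148, 168, 290, 344, 375, 385, 388, 387, 385]
col 196 [281, 277, 282, 285, 278, 279, 278, 259, 119, 121, 96, 124, 201, 238, 224, 278, 329, 205, 164, 170, 169, 156, 169, 164, 159, 176, 164, 172, 168, 169, 177, 158, 154, 173, 177, 164, 163, 163, 152, 159, 153, 226, 303, 331, 304, 107, 134, 203, 298, 388, 387, 378, 380, 379, 369, 340]
bottle [(0.93, array([284., 227.]))]
jar []
mallet [(0.66, array([293., 152.]))]
```

```bash
python3 -c "
from rig import *
print(finish_job())"
```

```text
the job is handed in; nothing more can be done
None
```

I set both baskets down in their matching trays and handed the job in at about 24 s. `finish_job()` gave no verdict, and I viewed 11 pictures, one over the 10 allowed. Both baskets met the tray floor at the same expected height. The last checks matched an upright slim basket, but the wide basket's points were too noisy to confirm it was level. The bottle and mallet had not moved, and the jar was not detected in the last look.

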